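# Shut the parts washer and set its feed valve

### The job

The parts washer is loaded: first push its drop-down door up until it is fully shut. Then set the feed valve beside it: turn its red handwheel clockwise until it comes to its stop, then back it off exactly two full turns. Finish while still holding the wheel's black handle in the gripper, with the wheel at rest there, ready to shut it again, and leave the loose things lying around undisturbed.

Things in the scene. Friction and masses are not known exactly. Their poses are not given: they have to be found in the camera images.
- washer: bench-top spray wash cabinet for bicycle parts, fixed to the bench, blue and steel, 360 mm wide (its y), 280 mm deep (its x), 275 mm high. Origin on the bench surface, 40 mm in front of the middle of its front face; its x axis points level from the front to the back of the cabinet (away from who stands before it), z up.
- washer_door (a joint): angle of the cabinet's drop door in rad: 0 = upright and fully shut, against its stop; grows as the top edge comes down and outwards (towards the washer's -x). The door is 352 mm wide, 205 mm high, 18 mm thick, steel with a window, 0.7 kg; its hinge is stiff so it stays at whatever angle it is left at; pushing it shut at the bar takes about 4 to 6 N.
- door_hinge (a point): middle of the door's hinge line, at the foot of the cabinet's front face, 50 mm above the bench; the line runs along the washer's y. Axes turn with the door: z up along the door, -x out of its outer face.
- door_bar (a point): middle of the door's black bar handle: a round bar 16 mm thick and 200 mm long, parallel to the hinge line, 187 mm from the hinge along the door and 35 mm proud of the outer face (53 mm on the door's -x side of the hinge line; 27 mm of clear gap behind the bar). When shut it lies 13 mm in front (washer's -x) of the washer's origin and 237 mm above the bench.
- feed_valve (a joint): angle of the red feed-valve handwheel in rad: 0 = shut, hard against its stop; grows as it is opened (counter-clockwise seen from above), 6.283 per turn, and can go up to five turns. It is found somewhat open, by less than one turn. The wheel does not rise; it stays where it is left; about 0.25 N m to turn it (5 N at the handle).
- wheel_centre (a point): centre of the handwheel's rim, on its vertical axis, 157 mm above the bench. Rim 104 mm across its centre line, 16 mm thick, four spokes. The valve sits on a pipe bridge fixed to the bench, 234 mm long.
- valve_handle: black upright revolving handle on the rim of the handwheel: a cylinder 25 mm in diameter, 60 mm tall, origin at its centre (half-way up), 52 mm from the wheel's axis and 43 mm above the level of wheel_centre (200 mm above the bench; its foot is 5 mm above the rim). It spins freely on its own upright pin, so that a gripper that holds it need not turn while it goes round with the wheel.
- spray_bottle: loose blue bottle, 60 mm in diameter, 150 mm tall, behind the valve; leave it alone. Origin under its foot.
- lube_bottle: loose small green bottle, 40 mm in diameter, 110 mm tall, near the valve; leave it alone. Origin under its foot.
- cone_wrench: loose flat steel wrench, 160 mm long, on the bench in front of the valve; leave it alone. Origin under its middle, long along its x.
- cassette: loose steel sprocket cluster, 100 mm across, 30 mm high, on the washer's roof; leave it alone. Origin under its foot.
Things that resemble listed ones, but are neither listed nor needed, are in the scene too. What is shaped like the part that bears feed_valve but purple is not meant.

How it is judged (in metres and radians):
On the way, in this order (a step that is already met when the one before it is completed fails the run):
1. the washer door is pushed fully shut (value of joint washer_door below 0.05 rad), for 0.2 s.
2. with the door shut, the handwheel is turned clockwise onto its stop (value of joint feed_valve below 0.07 rad and value of joint washer_door below 0.05 rad), for 0.1 s.
At the end, for the whole second after the job is handed in: The door is shut (within 0.05 rad), the handwheel stands still two turns open from its stop (12.57 rad, within 0.2 rad), and the handle is between the gripper's fingers, gripped with more than 2 N (value of joint washer_door below 0.05 rad and value of joint feed_valve between 12.366 and 12.766 rad and velocity of joint feed_valve between -0.1 and 0.1 rad/s and distance between the grasp point and valve_handle below 0.04 m and horizontal distance between the grasp point and valve_handle below 0.025 m and contact force between the fingers and valve_handle above 2 N); the arm keeps its last pose, push and grip.
It fails at once if a loose thing is moved by more than 30 mm (distance of any of spray_bottle, lube_bottle, cone_wrench, cassette from where it was at the start of the episode above 0.03 m).
It also fails if it takes over 72 s, if anything falls off the work surface, if the arm or the gripper's body presses on something with over 40 N, if the wrist force passes 120 N, or if a joint passes its speed limit or range.

### The arm

A 7-joint arm with a two-finger parallel gripper is mounted at the origin on the work surface. World frame = base frame: x ahead of the robot, y to its left, z up, the work surface at z = 0. Lengths are in mm, angles in rad, forces in N, time in s.
With the tool pointing down it reaches from about 425 to 825 mm from the base axis. Payload 3.6 kg.
Tool frame: the origin (TCP) lies where the fingers leave the gripper's body, on its centre line; the fingertips stand 73 mm ahead of it and the grasp point (between the pads) lies 54 mm ahead of it (r.tip_reach is the distance from the TCP to the fingertips, in mm); x points along the fingers, z is the direction in which the jaws open and shut, and the axes are right-handed (so a half turn about x gives the same grasp; the last joint's range is limited). The gripper opens to 85 mm and grips with 20 to 120 N. Pads are 22 mm wide; open, the fingers measure 114 mm over their backs; the gripper's body (76 mm by 85 mm) begins 54 mm behind the grasp point. The pads swing forward as they close: fully open they stand 13 mm farther back than shut.
Start: joints at [-1.248, 0.615, -0.013, 1.423, 0.008, 1.103, -0.04], TCP at [222.731, 610.622, 303.897] pointing down, gripper open.
Joint ranges: [-3.12, 3.12], [-0.3, 2.06], [-1.34, 1.32], [0.26, 2.42], [-1.36, 4.5], [0.01, 1.98], [-2.84, 2.84]. Speed limits (rad/s): [2.79, 2.79, 3.14, 3.14, 3.14, 3.14, 3.14].

### API

Orientations are given as a unit quaternion [w, x, y, z].
In Python, from workcell import r, optics gives the robot as it stands. Calls block until the motion is done:
- r.reach(position, orientation): joint-space move of the TCP to a pose.
- r.movel(position, rotation=None, v=150, contact_N=None): straight line of the TCP; rotation=None keeps the orientation; v is the mean speed in mm/s. With contact_N (N) it stops when the force on the tool has changed by that much, and returns True; else False.
- r.move_j(angles): joint-space move.
- r.command_gripper(opening, force=None): finger opening in mm; force is the grip in N (None keeps the last); returns when the fingers have stopped.
- r.sleep(seconds).
- r.solve_ik(position, orientation): joint angles nearest the present ones, or None.
- r.read_state(): the state.
- optics.get_image(name): name is "scene" or "top" or "wrist"; returns a dict with "frame" (480x640x3 uint8, red, green, blue), "fx", "fy", "cx", "cy" (pixels), "rvec" (rotation vector, rad) and "tvec" (3), from world to camera coordinates, as OpenCV has them; the wrist camera has in their place "mount" (4x4, takes a point from camera to tool coordinates, whose origin is the TCP and whose axes are the tool frame's). Camera axes: x right, y down, z forward; pixel columns grow to the right and rows downward; lengths in mm; the calibration is good to about 2 mm. The wrist camera is an equidistant fisheye: a pixel r from the principal point sees the ray r / f radians off the axis. A picture is of the moment at which its call begins: read the wrist's pose just before it. There is no depth.
A pose or a line that the arm cannot do raises r.Unreachable and nothing moves.
- r.sign_off(): hands the job in, once; it reports no verdict.
The state is a dict: "time_s": time; "q": joint angles; "joint_vel": joint speeds; "tau": joint torques, N m; "tool_pos": TCP position; "orientation": TCP orientation; "wrist_force": force on the tool from outside, world axes, zero at the start; "torque": the same for the moment, N m; "width": finger opening in mm.
Only numpy, scipy, OpenCV 4.12 (cv2) and the standard library are available. Lean on these libraries where they do the work, as an engineer would, in place of code of your own. Each camera call takes 0.05 s, during which the arm holds its last target.

## Working session

There is one attempt and no reset: what is moved stays moved. The work goes in short steps, each a Python script; the robot and the scene stay as the last script left them, time stands still between calls to the robot, and variables do not carry over. Pictures are saved under pics/ and viewed, and the job is handed in when it is done.

```bash
mkdir -p pics; ls; python3 - <<'E'
from workcell import r, optics
import cv2
print(r.read_state())
for n in ("scene","top","wrist"):
    im=optics.get_image(n); cv2.imwrite(f"pics/{n}0.png",im["frame"][:,:,::-1])
    print(n,{k:v for k,v in im.items() if k!="frame"})
E
```

```text
pics
{'time_s': 0.0, 'q': array([-1.24750904,  0.61594002, -0.01260067,  1.42495176,  0.00807996,
        1.10341938, -0.04040716]), 'joint_vel': array([ 0.00111103, -0.00053692,  0.00206507, -0.00079596, -0.0007916 ,
        0.0002013 , -0.0011117 ]), 'tau': array([-1.49854473e-04, -4.69216061e+01,  2.58875890e-01, -1.71031970e+01,
        9.83663136e-03,  9.41141130e-03,  2.73164595e-06]), 'tool_pos': array([222.54035419, 610.07642956, 302.70693684]), 'orientation': array([ 0.57859948, -0.40593155,  0.5801326 ,  0.40483132]), 'wrist_force': array([ 0.46458955, -0.27091267, -0.32063222]), 'torque': array([ 0.06301999, -0.0166954 , -0.02190562]), 'width': 85.57606341250778}
scene {'fx': 518.2964783300657, 'fy': 518.2964783300657, 'cx': 314.29554994389883, 'cy': 236.3929117601904, 'rvec': array([ 2.23475865,  0.18257143, -0.10194403]), 'tvec': array([-492.41270483,   74.578053  , 1276.31080449])}
top {'fx': 503.05160854016435, 'fy': 503.05160854016435, 'cx': 315.1651726477435, 'cy': 236.85394339461408, 'rvec': array([ 2.13273896, -2.19091717,  0.11758766]), 'tvec': array([8.52913306e-01, 5.27425671e+02, 1.43085830e+03])}
wrist {'fx': 371.64829954431775, 'fy': 371.64829954431775, 'cx': 318.28351821589945, 'cy': 232.8406553340936, 'mount': array([[-2.49972958e-04, -3.17791809e-01,  9.48160484e-01,
        -7.01025633e+01],
       [ 4.17987201e-04, -9.48160464e-01, -3.17791692e-01,
         8.34899772e+01],
       [ 9.99999881e-01,  3.16879618e-04,  3.69847385e-04,
        -1.00954209e+00],
       [ 0.00000000e+00,  0.00000000e+00,  0.00000000e+00,
         1.00000000e+00]])}
```

View pics/scene0.png

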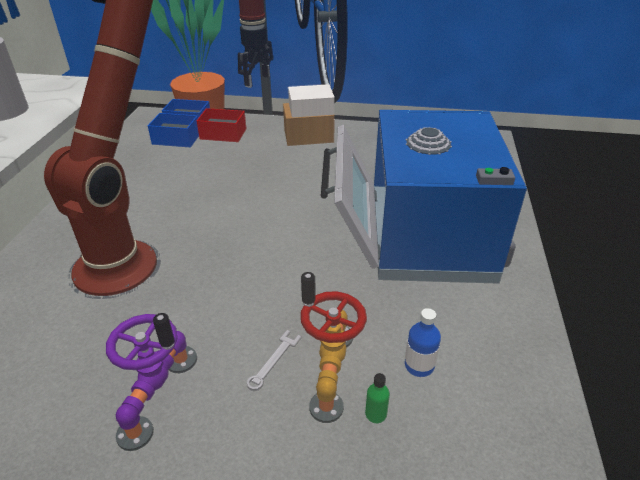

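View pics/top0.png

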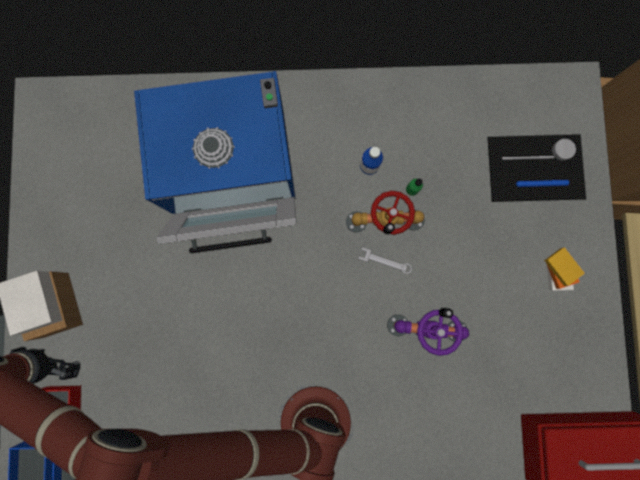

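View pics/wrist0.png

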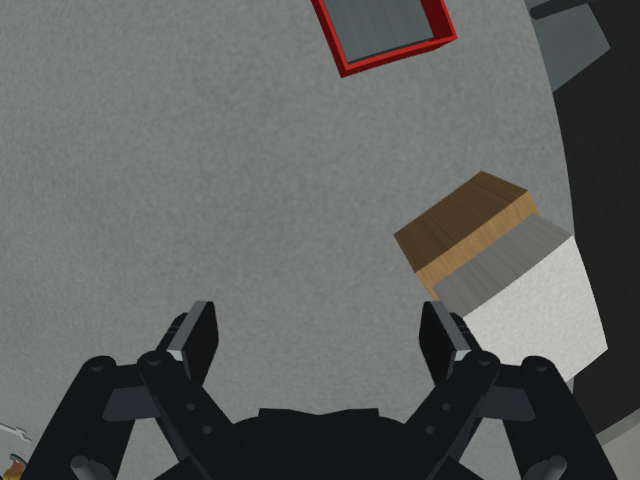

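The scene view shows the washer with its door part open and the bar at about (325,172). The red wheel is at (333,316) with its black handle at (308,288), and the purple decoy is on the left. In the top view the bar runs (190,246)-(270,240), the red wheel is at (393,212) and the handle top is at (389,229).

```bash
cat > h.py <<'E'
import numpy as np, cv2
from workcell import r, optics
def ray(im,uv):
    R=cv2.Rodrigues(im["rvec"])[0]; t=np.asarray(im["tvec"],float)
    d=R.T@np.array([(uv[0]-im["cx"])/im["fx"],(uv[1]-im["cy"])/im["fy"],1.]); o=-R.T@t
    return o,d/np.linalg.norm(d)
def plane(im,uv,z):
    o,d=ray(im,uv); return o+d*(z-o[2])/d[2]
def tri(im1,uv1,im2,uv2):
    o1,d1=ray(im1,uv1);o2,d2=ray(im2,uv2)
    s=np.linalg.lstsq(np.c_[d1,-d2],o2-o1,rcond=None)[0]
    a=o1+s[0]*d1;b=o2+s[1]*d2
    return (a+b)/2,np.linalg.norm(a-b)
def proj(im,p):
    K=np.array([[im["fx"],0,im["cx"]],[0,im["fy"],im["cy"]],[0,0,1]])
    return cv2.projectPoints(np.array(p,float).reshape(-1,1,3),im["rvec"],im["tvec"],K,None)[0].reshape(-1,2)
def hsv(im): return cv2.cvtColor(im["frame"],cv2.COLOR_RGB2HSV)
E
python3 - <<'E'
from h import *
np.set_printoptions(precision=1,suppress=True)
T=optics.get_image("top");S=optics.get_image("scene")
h=hsv(T)
# roof
m=cv2.inRange(h,(105,120,60),(125,255,255)); m[:, :120]=0;m[:,300:]=0;m[300:]=0
cs=cv2.findContours(m,0,2)[0];c=max(cs,key=cv2.contourArea)
q=cv2.approxPolyDP(cv2.convexHull(c),6,True)[:,0]; print(q)
for p in q: print(p,plane(T,p,275))
# red wheel
m=cv2.inRange(h,(0,130,60),(8,255,255))|cv2.inRange(h,(172,130,60),(180,255,255))
m[:150]=0;m[260:]=0;m[:,:350]=0;m[:,440:]=0
c=cv2.convexHull(np.vstack([k for k in cv2.findContours(m,0,2)[0] if len(k)>3]))
e=cv2.fitEllipse(c);print("wheel",e,plane(T,e[0],157))
o=[plane(T,p[0],157)[:2] for p in c]; print(cv2.minEnclosingCircle(np.array(o,np.float32)))
for n,im,(x0,x1,y0,y1) in (("top",T,(340,440,150,260)),("scene",S,(270,400,260,345))):
    cv2.imwrite(f"pics/v_{n}.png",cv2.resize(im["frame"][y0:y1,x0:x1,::-1],None,fx=6,fy=6,interpolation=2))
cv2.imwrite("pics/d_top.png",cv2.resize(T["frame"][170:270,140:310,::-1],None,fx=4.5,fy=4.5,interpolation=2))
cv2.imwrite("pics/d_scene.png",cv2.resize(S["frame"][110:280,300:520,::-1],None,fx=3.5,fy=3.5,interpolation=2))
E
```

```text
[[275  72]
 [289 185]
 [145 197]
 [135  91]]
[275  72] [917.9  75.7 275. ]
[289 185] [628.7  46.6 275. ]
[145 197] [608.6 398.3 275. ]
[135  91] [878.4 426.4 275. ]
wheel ((392.3167419433594, 212.284912109375), (42.45572280883789, 43.98982238769531), 102.14508819580078) [ 573.1 -220.6  157. ]
((572.329833984375, -220.02728271484375), 59.27849578857422)
```

View pics/v_top.png

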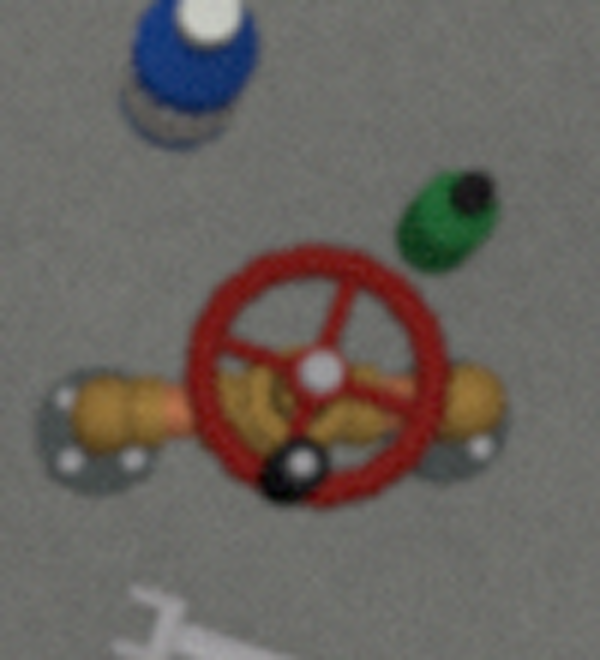

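View pics/v_scene.png

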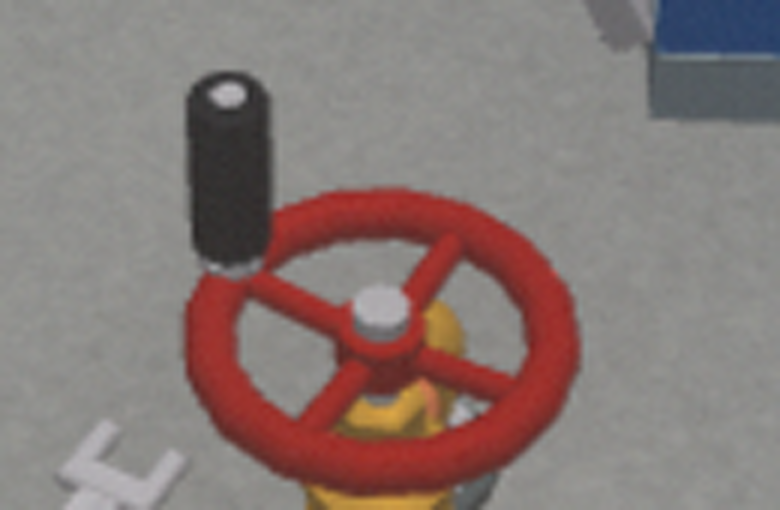

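View pics/d_top.png

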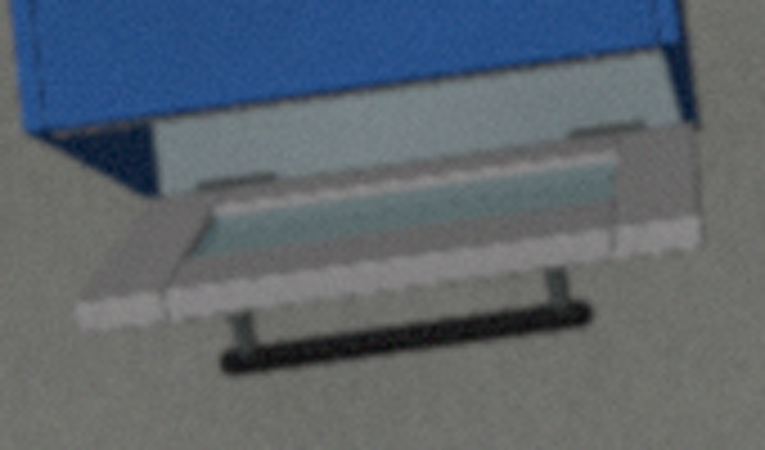

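View pics/d_scene.png

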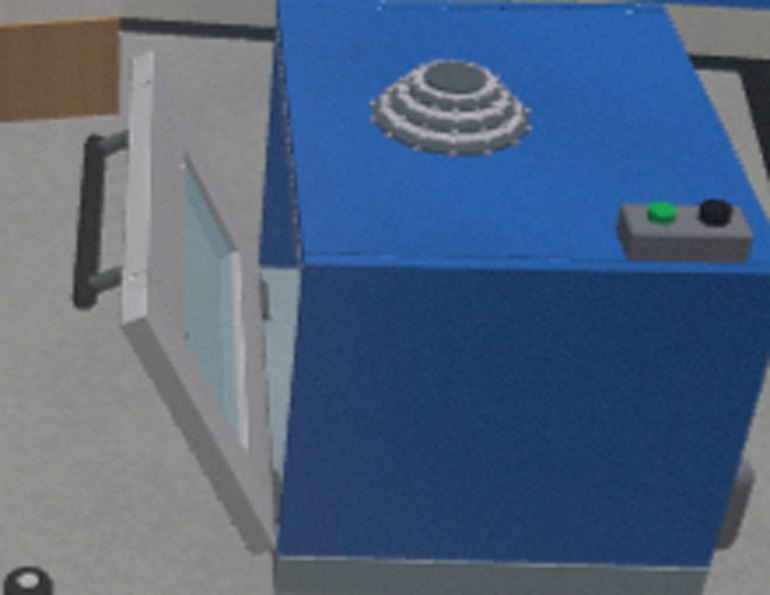

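```bash
python3 - <<'E'
from h import *
np.set_printoptions(precision=1,suppress=True)
T=optics.get_image("top");S=optics.get_image("scene")
a,ea=tri(T,(191.8,250.2),S,(327.1,150.6));b,eb=tri(T,(269.6,239.6),S,(324.3,195.1))
print("bar",a,ea,b,eb,np.linalg.norm(a-b),(a+b)/2, np.degrees(np.arctan2(a[0]-b[0],b[1]-a[1])))
for n,p in (("fl",(146.7,199.3)),("fr",(290.7,179.3)),("br",(275.5,72)),("bl",(135,91))): print(n,plane(T,p,275))
print("fr scene",plane(S,(386.3,185.7),275), tri(T,(290.7,179.3),S,(386.3,185.7)))
print("handle top",tri(T,(390.3,227.2),S,(308,275.8)),plane(T,(390.3,227.2),230),plane(S,(308,275.8),230))
print("hub",tri(T,(393.7,211.7),S,(333.5,311.8)))
# scene wheel
h=hsv(S)
m=cv2.inRange(h,(0,130,60),(8,255,255))|cv2.inRange(h,(172,130,60),(180,255,255))
m[:280]=0;m[345:]=0;m[:,:290]=0;m[:,380:]=0
c=cv2.convexHull(np.vstack([k for k in cv2.findContours(m,0,2)[0] if len(k)>3]))
print(cv2.minEnclosingCircle(np.array([plane(S,p[0],157)[:2] for p in c],np.float32)))
for n,lo,hi,box in (("lube",(45,120,30),(80,255,255),(350,450,150,260)),):
    m=cv2.inRange(hsv(T),lo,hi);m[:150]=0;m[220:]=0;m[:,:380]=0;m[:,440:]=0
    ys,xs=np.nonzero(m);print(n,xs.min(),xs.max(),ys.min(),ys.max(),plane(T,(xs.mean(),ys.mean()),50))
print("spray", plane(T,(375,148),150)); print("lube cap",plane(T,(418.5,181),110)); print("wrench",plane(T,(362,252),0),plane(T,(409,269),0))
print("cassette",plane(T,(212,147),300))
E
```

```text
bar [482.9 303.7 196. ] 0.4527565109070144 [505.7 104.  194.1] 1.8445666283102402 201.05722070673286 [494.3 203.9 195.1] -173.48469930224996
fl [602.8 394.1 275. ]
fr [642.8  42.2 275. ]
br [917.8  74.5 275. ]
bl [878.4 426.4 275. ]
fr scene [643.3  37.6 275. ] (array([643.3,  42.3, 272.1]), np.float64(0.18448442454831543))
handle top (array([ 524.4, -202.5,  229.8]), np.float64(0.9904631805926101)) [ 523.9 -202.6  230. ] [ 524.9 -202.5  230. ]
hub (array([ 573.1, -222.5,  168.2]), np.float64(0.6882431977148971))
((573.2935180664062, -220.25927734375), 61.59235382080078)
lube 407 421 179 194 [ 661.3 -300.7   50. ]
spray [ 751.9 -182.4  150. ]
lube cap [ 666.3 -304.2  110. ]
wrench [ 481.9 -150.2    0. ] [ 428.1 -286.4    0. ]
cassette [721.7 229.2 300. ]
```

The measurements agree with the given sizes: the bar is 194.3 mm from the hinge against 194.4 expected. Washer yaw is about 6.5° and the door is about 0.45 rad open. The handle is 52.0 mm from the wheel axis. Next I push the door.

```bash
cat >> h.py <<'E'
from scipy.spatial.transform import Rotation as Ro
yaw=np.radians(6.5); XW=np.array([np.cos(yaw),np.sin(yaw),0]); YW=np.array([-np.sin(yaw),np.cos(yaw),0])
HINGE=np.array([622.8,218.1,50.])
def down(ydir):
    y=np.array(ydir,float)/np.linalg.norm(ydir); x=np.array([0,0,-1.]); z=np.cross(x,y)
    return np.roll(Ro.from_matrix(np.c_[x,y,z]).as_quat(),1)
def bar(th):
    a=th+np.arctan2(53,187); L=np.hypot(53,187)
    return HINGE-XW*L*np.sin(a)+np.array([0,0,L*np.cos(a)])
QD=down(-XW)
E
python3 - <<'E'
from h import *
np.set_printoptions(precision=2,suppress=True)
print(bar(.452),bar(0))
W=np.array([573.,-220.3])
for Q in (QD,down(XW)):
  for p in (bar(.45)-50*XW+[0,0,140],bar(.45)-50*XW+[0,0,53],bar(0)-19*XW+[0,0,53]): print(r.solve_ik(p,Q))
for a in range(0,360,30):
  print(a,r.solve_ik([600,-220,254],down([np.cos(np.radians(a)),np.sin(np.radians(a)),0])))
p0=bar(.452)-50*XW
r.command_gripper(0,60)
r.reach(p0+[0,0,140],QD)
r.movel(p0+[0,0,53],v=150)
s=r.read_state();print(s["time_s"],s["tool_pos"],s["wrist_force"],s["width"])
im=optics.get_image("scene");cv2.imwrite("pics/p1.png",im["frame"][:,:,::-1])
E
```

```text
[494.28 203.46 195.07] [570.14 212.1  237.  ]
[-0.46  0.33 -0.01  1.83  0.    0.98  1.22]
[-0.42  0.44 -0.07  1.95  0.04  0.75  1.18]
[-0.36  0.53 -0.06  1.62  0.04  0.99  1.25]
[-0.99  0.4   0.74  1.85 -0.31  1.01 -1.57]
[-0.92  0.51  0.67  1.97 -0.43  0.81 -1.46]
[-0.81  0.61  0.69  1.64 -0.44  1.05 -1.45]
0 [-0.15  0.79  0.88  1.54 -0.65  1.13 -0.7 ]
30 [-0.11  0.76  0.8   1.54 -0.59  1.1  -0.22]
60 [-0.07  0.73  0.7   1.53 -0.52  1.06  0.24]
90 [-0.02  0.71  0.6   1.53 -0.44  1.04  0.7 ]
120 [ 0.04  0.69  0.5   1.53 -0.36  1.02  1.16]
150 [ 0.13  0.66  0.33  1.53 -0.24  0.99  1.57]
180 [ 0.22  0.65  0.16  1.52 -0.12  0.98  1.99]
210 [ 0.3   0.64  0.04  1.52 -0.03  0.98  2.43]
240 [ 0.88  0.9  -1.15  1.5   0.84  1.29  2.25]
270 [-0.23  0.9   1.13  1.54 -0.84  1.25 -2.11]
300 [-0.23  0.9   1.13  1.54 -0.84  1.25 -1.59]
330 [-0.17  0.82  0.94  1.54 -0.7   1.15 -1.18]
3.5667 [445.01 198.4  248.57] [ 0.77  0.95 -0.09] -0.39639526266315744
```

View pics/p1.png

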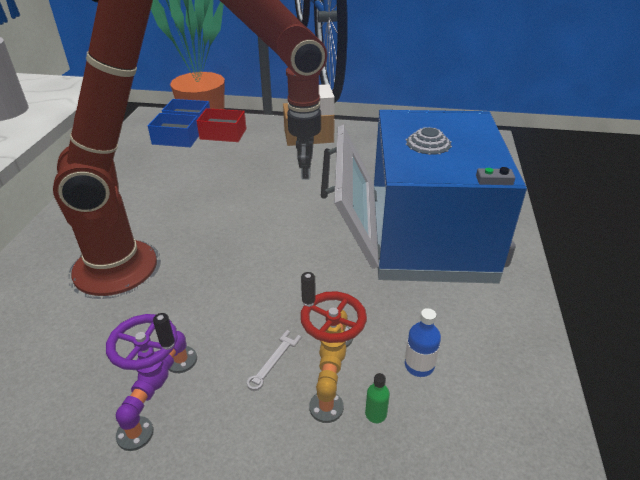

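The closed fingers, at (305,165), stand just in front of the bar at (325,172). Next I find contact, then push along the bar's arc.

```bash
python3 - <<'E'
from h import *
np.set_printoptions(precision=1,suppress=True)
def st(m):
    s=r.read_state();print(m,round(s["time_s"],2),s["tool_pos"],s["wrist_force"]);return s
hit=r.movel(bar(.452)-3*XW+[0,0,53],v=60,contact_N=3); s=st(hit)
off=(bar(.452)-s["tool_pos"])@XW; print("offset",off)
if hit and 8<off<30:
    for th in np.arange(.40,-.001,-.08):
        r.movel(bar(max(th,.0))-off*XW+[0,0,53],v=70); s=st(round(th,2))
        if np.linalg.norm(s["wrist_force"])>25: break
    hit=r.movel(bar(0)-(off-12)*XW+[0,0,53],v=30,contact_N=10); st(hit)
im=optics.get_image("scene");cv2.imwrite("pics/p2.png",im["frame"][:,:,::-1])
E
```

```text
True 4.17 [474.9 201.1 247.7] [ 0.2 -0.5  0.3]
offset 19.4844095511265
0.4 4.48 [481.2 201.6 254.2] [-5.  -1.9  2. ]
0.32 4.86 [493.1 203.1 263.8] [-7.2 -1.4  4.5]
0.24 5.23 [506.4 204.7 272.3] [-6.  -1.   4.5]
0.16 5.61 [521.2 206.6 279.5] [-4.1 -0.3  3.3]
0.08 5.98 [536.5 208.4 285.3] [-2.1  0.   0.7]
-0.0 6.36 [551.3 210.  289.9] [-1.4  0.   0.8]
True 6.61 [551.4 210.  289.1] [-0.7  0.1  0.9]
```

View pics/p2.png

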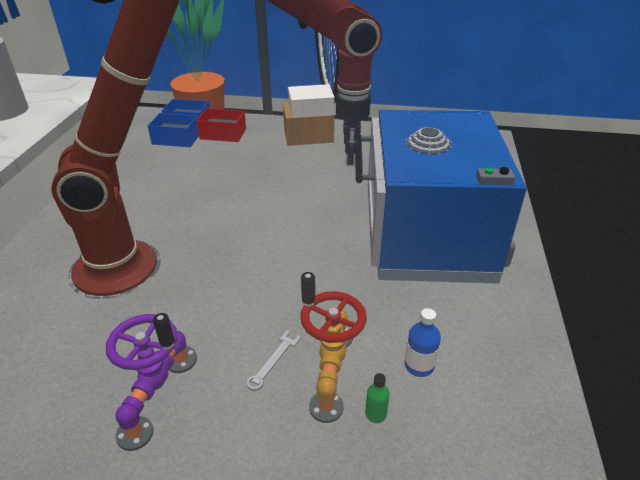

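The door looks shut in the image. I press once more to confirm the stop, then back off.

```bash
python3 - <<'E'
from h import *
np.set_printoptions(precision=1,suppress=True)
def st(m):
    s=r.read_state();print(m,round(s["time_s"],2),s["tool_pos"],s["wrist_force"]);return s
hit=r.movel(bar(0)-7*XW+[0,0,53],v=20,contact_N=18); st(hit)
r.sleep(.3); st("rest")
p=r.read_state()["tool_pos"]
r.movel(p-70*XW,v=200); r.movel(p-70*XW+[0,0,60],v=200)
T=optics.get_image("top");S=optics.get_image("scene")
cv2.imwrite("pics/p3t.png",cv2.resize(T["frame"][60:270,120:440,::-1],None,fx=2.5,fy=2.5,interpolation=2))
cv2.imwrite("pics/p3s.png",cv2.resize(S["frame"][100:300,300:520,::-1],None,fx=3,fy=3,interpolation=2))
print(proj(T,[bar(0)-100*YW,bar(0)+100*YW])*1.0,proj(S,[bar(0)-100*YW,bar(0)+100*YW]))
st("")
E
```

```text
True 7.13 [552.6 210.2 288.1] [-0.6  0.8  0.4]
rest 7.43 [552.1 210.1 287.7] [-0.8  0.2 -0.9]
[[263.9 207.5]
 [184.6 218.6]] [[358.7 179.6]
 [357.7 136.8]]
 8.48 [482.7 201.9 346.6] [ 0.6 -0.8 -0.6]
```

View pics/p3s.png

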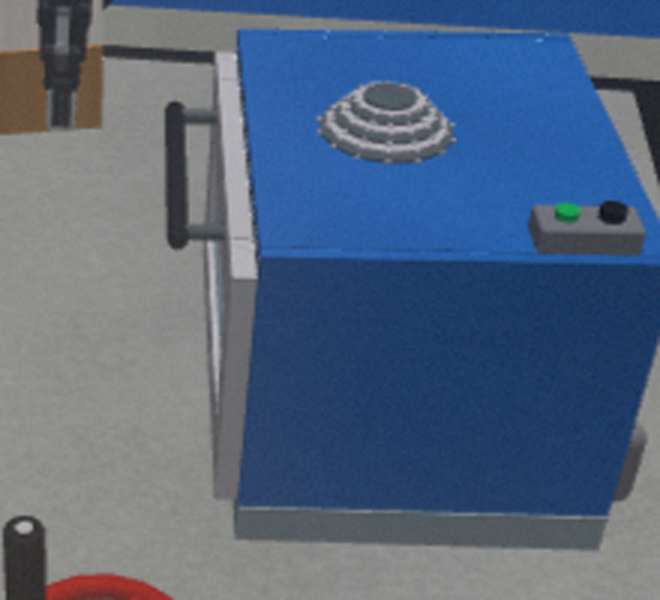

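View pics/p3t.png

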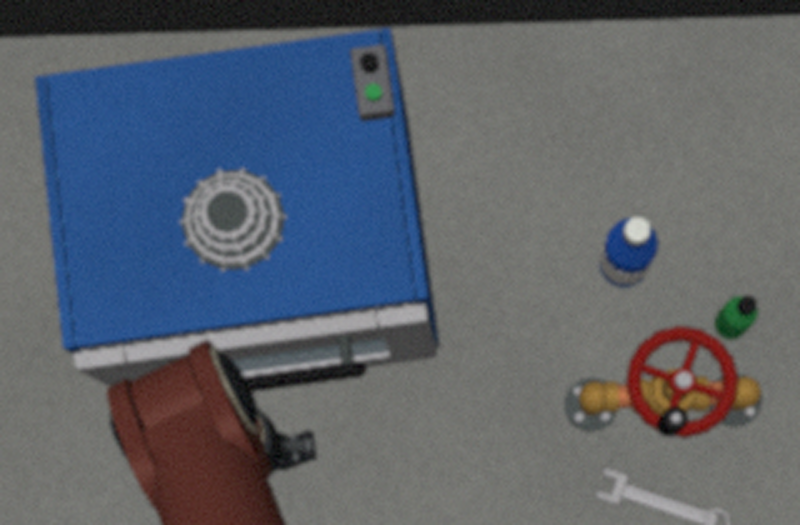

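The bar ends in the scene view are at (359,180) and (358,136). I predicted (358.7,179.6) and (357.7,136.8) for a shut door, so it is shut. Next is the valve handle.

```bash
cat >> h.py <<'E'
W=np.array([573.,-220.3]); ZV=256.
QV=down([np.cos(np.radians(165)),np.sin(np.radians(165)),0])
def hp(a,z=ZV): return np.array([W[0]+52*np.cos(a),W[1]+52*np.sin(a),z])
E
python3 - <<'E'
from h import *
np.set_printoptions(precision=2,suppress=True)
for a in range(0,360,45):
    q=r.solve_ik(hp(np.radians(a)),QV); print(a,q)
H=np.array([524.2,-202.5,ZV])
r.command_gripper(70,60)
r.reach(H+[0,0,80],QV)
r.movel(H+[0,0,45],v=100)
s=r.read_state();print(s["time_s"],s["tool_pos"],s["width"])
w=optics.get_image("wrist");cv2.imwrite("pics/w1.png",w["frame"][:,:,::-1])
w=optics.get_image("scene");cv2.imwrite("pics/s4.png",w["frame"][:,:,::-1])
E
```

```text
0 [ 0.21  0.68  0.17  1.45 -0.12  1.02  1.72]
45 [ 0.17  0.64  0.16  1.53 -0.11  0.98  1.67]
90 [ 0.15  0.58  0.15  1.65 -0.11  0.92  1.66]
135 [ 0.19  0.54  0.16  1.74 -0.11  0.87  1.7 ]
180 [ 0.25  0.54  0.18  1.74 -0.12  0.87  1.79]
225 [ 0.3   0.58  0.19  1.66 -0.13  0.92  1.84]
270 [ 0.31  0.64  0.18  1.54 -0.13  0.98  1.83]
315 [ 0.27  0.68  0.17  1.45 -0.13  1.02  1.78]
11.1583 [ 524.6  -201.9   301.06] 69.95391883423633
```

View pics/w1.png

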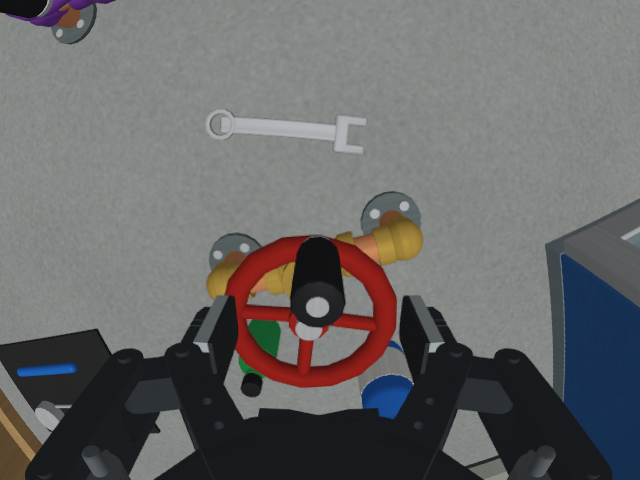

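View pics/s4.png

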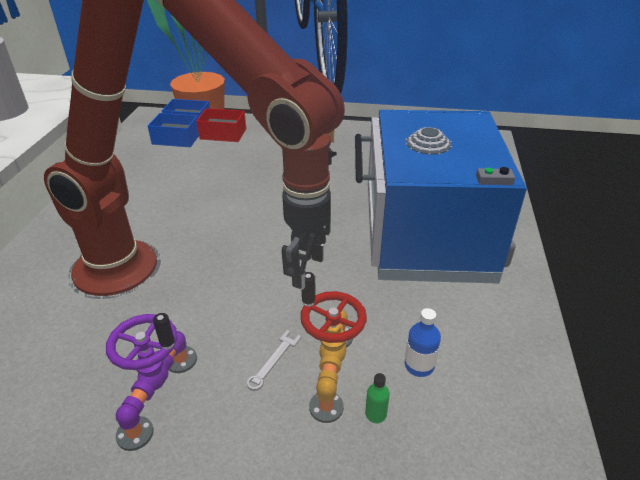

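The wrist view shows the handle top at (317,306), centred between the pads, whose mid column is about 319. I descend, grip, and turn clockwise until the stop.

```bash
cat > turn.py <<'E'
from h import *
np.set_printoptions(precision=1,suppress=True)
H=np.array([524.2,-202.5,ZV])
hit=r.movel(H,v=80,contact_N=12)
assert not hit
r.command_gripper(0,60)
s=r.read_state();print(s["time_s"],s["tool_pos"],s["width"],s["wrist_force"])
a=np.arctan2(s["tool_pos"][1]-W[1],s["tool_pos"][0]-W[0]); print("a0",np.degrees(a))
if not 20<s["width"]<30: raise SystemExit
a0=a
while a0-a<2*np.pi+.2:
    a-=np.radians(12)
    hit=r.movel(hp(a),v=90,contact_N=15)
    s=r.read_state();p=s["tool_pos"];f=s["wrist_force"]
    am=np.arctan2(p[1]-W[1],p[0]-W[0]); t=np.array([-np.sin(am),np.cos(am)])
    lag=(am-a+np.pi)%(2*np.pi)-np.pi
    print(round(s["time_s"],2),"cmd",round(np.degrees(a),1),"lag",round(np.degrees(lag),1),"R",round(np.hypot(*(p[:2]-W)),1),"ft",round(f[:2]@t,1),"F",f,hit)
    if hit or np.linalg.norm(f)>30: break
E
python3 turn.py
```

```text
12.45 [ 524.4 -202.4  256.6] 23.498891240838763 [-1.4  0.8  3.4]
a0 159.8367431409167
12.72 cmd 147.8 lag 0.2 R 51.6 ft 1.2 F [-1.2 -0.7  5.2] False
12.99 cmd 135.8 lag -0.5 R 51.5 ft 1.7 F [-1.1 -1.3  5.1] False
13.26 cmd 123.8 lag -0.8 R 51.3 ft 1.0 F [-0.4 -1.2  4.9] False
13.53 cmd 111.8 lag -1.0 R 51.2 ft -0.2 F [ 0.5 -0.8  4.8] False
13.79 cmd 99.8 lag -1.0 R 51.2 ft 0.4 F [-0.2 -1.4  4.5] False
14.06 cmd 87.8 lag -1.0 R 51.1 ft -0.4 F [ 0.3 -2.2  4.9] False
14.32 cmd 75.8 lag -1.0 R 51.1 ft -0.1 F [-0.7 -3.1  4.6] False
14.59 cmd 63.8 lag -1.0 R 51.1 ft 0.4 F [-2.  -3.1  4.8] False
14.86 cmd 51.8 lag -0.9 R 51.2 ft 0.3 F [-1.9 -1.9  5.2] False
15.12 cmd 39.8 lag -0.7 R 51.4 ft -0.2 F [-2.1 -2.   6.9] False
15.39 cmd 27.8 lag -0.5 R 51.5 ft 0.8 F [-2.8 -0.5  6.8] False
15.66 cmd 15.8 lag -0.1 R 51.7 ft -0.4 F [-2.6 -1.1  6.7] False
15.93 cmd 3.8 lag 0.4 R 51.9 ft 1.2 F [-2.9  1.   7.3] False
16.14 cmd -8.2 lag 6.6 R 52.0 ft 1.2 F [-0.2  1.2  3.4] True
```

It stopped at about -1.6°. I press again to confirm the stop is real, and look.

```bash
python3 - <<'E'
from h import *
np.set_printoptions(precision=1,suppress=True)
def st(m):
    s=r.read_state();p=s["tool_pos"];am=np.arctan2(p[1]-W[1],p[0]-W[0])
    print(m,round(s["time_s"],2),p,s["wrist_force"],"ang",round(np.degrees(am),2),"w",round(s["width"],1))
st("now")
hit=r.movel(hp(np.radians(-14)),v=40,contact_N=20); st(hit)
r.sleep(.3); st("rest")
T=optics.get_image("top");S=optics.get_image("scene");w=optics.get_image("wrist")
cv2.imwrite("pics/p5s.png",S["frame"][:,:,::-1]);cv2.imwrite("pics/p5w.png",w["frame"][:,:,::-1])
E
```

```text
now 16.14 [ 625.  -221.7  256.6] [-0.2  1.2  3.4] ang -1.58 w 23.4
False 16.53 [ 625.1 -222.7  256.5] [-3.3 15.  10.4] ang -2.68 w 23.6
rest 16.83 [ 625.1 -222.7  256.5] [-2.7 14.4 10.1] ang -2.66 w 24.0
```

View pics/p5s.png

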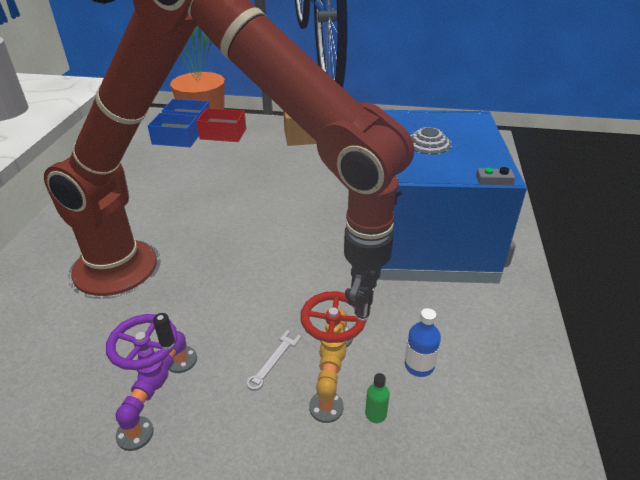

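View pics/p5w.png

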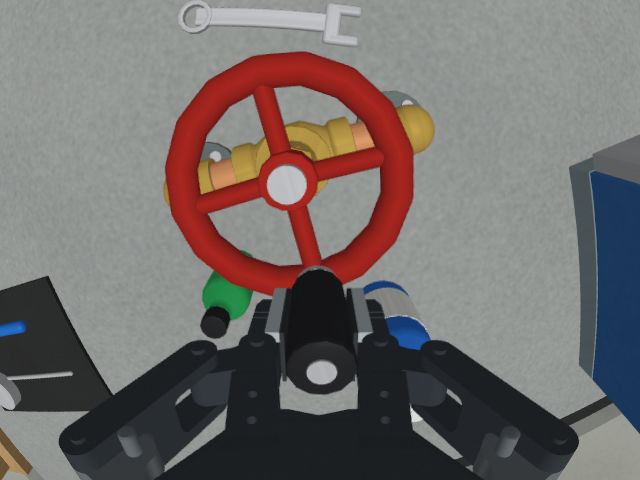

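The arm is commanded about 10 mm past and is held at -2.7° with a steady 14 N, well above the 5 N turning force. That is the stop. Now I open it exactly two turns counter-clockwise, tracking the unwrapped angle.

```bash
cat > open.py <<'E'
from h import *
np.set_printoptions(precision=1,suppress=True)
A0=np.radians(-2.2); un=A0; n=60
for i in range(1,n+1):
    a=A0+4*np.pi*i/n
    hit=r.movel(hp(a),v=90,contact_N=(None if i==1 else 25))
    s=r.read_state();p=s["tool_pos"];f=s["wrist_force"]
    am=np.arctan2(p[1]-W[1],p[0]-W[0]); un+=(am-un+np.pi)%(2*np.pi)-np.pi
    if i%6==0 or hit: print(i,round(s["time_s"],2),"cmd",round(np.degrees(a-A0),1),"meas",round(np.degrees(un-A0),1),"R",round(np.hypot(*(p[:2]-W)),1),"F",f,round(s["width"],1),hit)
    if hit or np.linalg.norm(f)>40: break
r.sleep(.5)
s=r.read_state();p=s["tool_pos"];print(s["time_s"],p,s["wrist_force"],s["width"],np.degrees(np.arctan2(p[1]-W[1],p[0]-W[0])))
S=optics.get_image("scene");w=optics.get_image("wrist");T=optics.get_image("top")
cv2.imwrite("pics/p6s.png",S["frame"][:,:,::-1]);cv2.imwrite("pics/p6w.png",w["frame"][:,:,::-1]);cv2.imwrite("pics/p6t.png",T["frame"][:,:,::-1])
E
python3 open.py
```

```text
6 18.71 cmd 72.0 meas 71.6 R 50.6 F [-2.2 -4.2  6.2] 23.7 False
12 20.31 cmd 144.0 meas 142.3 R 51.1 F [ 2.7 -2.4  5.5] 23.6 False
18 21.91 cmd 216.0 meas 214.5 R 52.7 F [-4.5 -1.6 11.2] 23.7 False
24 23.51 cmd 288.0 meas 287.8 R 53.4 F [ 0.3 -5.4  6.8] 23.5 False
30 25.11 cmd 360.0 meas 361.4 R 52.1 F [ 0.4 -0.4  8.3] 23.6 False
36 26.71 cmd 432.0 meas 432.8 R 50.7 F [-1.7 -4.8  8.5] 23.9 False
42 28.31 cmd 504.0 meas 502.5 R 51.1 F [ 3.5 -2.6  6. ] 23.6 False
48 29.91 cmd 576.0 meas 574.4 R 52.7 F [-3.4 -0.5 10.4] 23.6 False
54 31.51 cmd 648.0 meas 647.5 R 53.4 F [ 0.2 -5.1  7.1] 24.0 False
60 33.11 cmd 720.0 meas 721.4 R 52.1 F [-0.1 -1.5  8.3] 23.8 False
33.6083 [ 625.1 -221.1  256.6] [ 0.6 -1.2  7.2] 23.360946673075457 -0.8361924177827205
```

View pics/p6s.png

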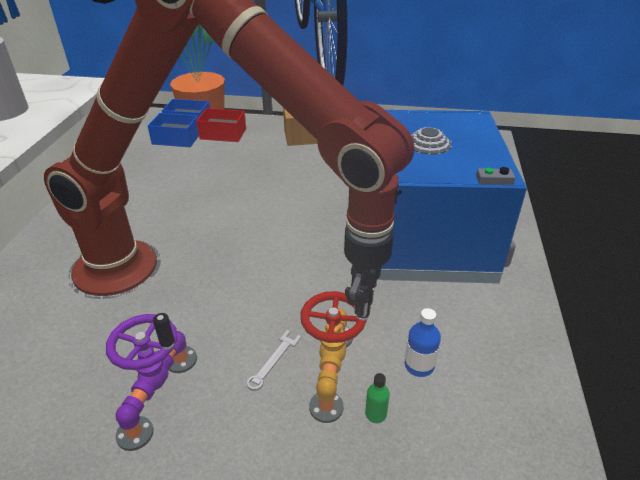

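View pics/p6w.png

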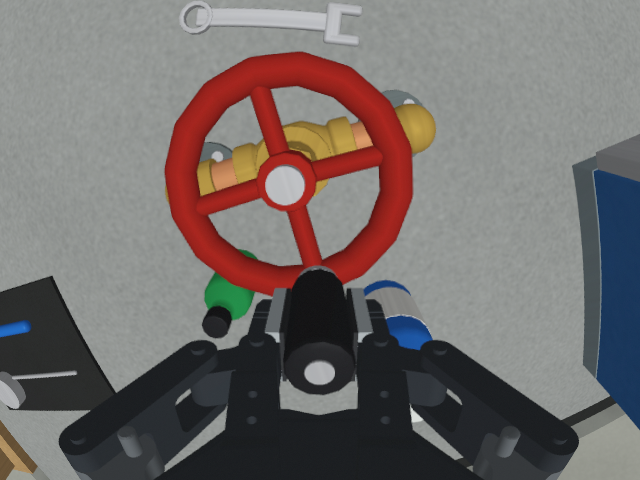

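View pics/p6t.png

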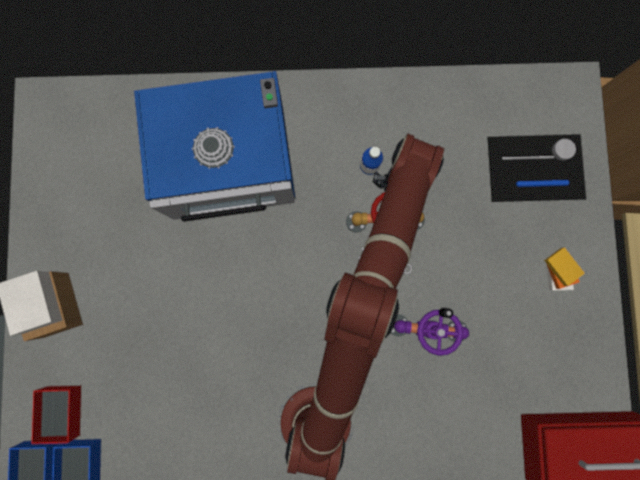

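After two turns the wrist view matches the one at the stop: the spokes are in the same place and the handle top is at (320,372). The door is still shut and the loose things have not moved. I hand it in.

```bash
python3 - <<'E'
from workcell import r
s=r.read_state();print(s["joint_vel"],s["width"]);print(r.sign_off())
E
```

```text
[ 0.0011563   0.001332    0.00117299 -0.00088428 -0.00055405  0.00229395
 -0.00039785] 23.31784143362816
the job is handed in; nothing more can be done
None
```

I pushed the washer door shut, turned the red handwheel clockwise onto its stop, and opened it two full turns. I handed the job in at about 34 s of the 72 s allowed, with the black handle still in the gripper; no verdict is reported.

- **Door:** after the push, the bar ends in the scene picture were within about 1 pixel of where they should be with the door shut. The last top picture still shows it shut.
- **Stop:** with the arm commanded about 10 mm past, the handle stayed at -2.7° against a steady 14 N. That is well above the 5 N it takes to turn the wheel.
- **Two turns:** the measured travel was 721.4° against 720°, so the error is about 0.02 to 0.03 rad, within the 0.2 rad allowed. In the wrist picture the spokes stand as they did at the stop.
- **Grip:** the fingers stand at 23.3 mm on the 25 mm handle with a 60 N grip setting. The grasp point is within about 2 mm of the handle's position, and the arm was at rest.
- **Loose things:** by eye, the bottles, wrench and cassette stayed put in the pictures, though in the last top view the arm partly hides the bottles and wrench.

One reading did not match: the sideways force while turning was mostly 1 to 5 N rather than a steady 5 N. I read it between moves, when the load had relaxed.

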